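# Bring the red-lidded jar round to the order tray on a revolving stock carousel

## Task

Turn the green stock carousel, by pushing with a fingertip against one of its dividers, until the jar with the red lid stands straight in front of the grey order tray, then leave the carousel standing still. Push gently, do not spin it, and do not touch any of the goods in the compartments: everything stays upright in its place.

Things in the scene. Friction and masses are not known exactly. Their poses are not given: they have to be found in the camera images.
- carousel: Round green revolving tray, 330 mm across, rim wall 34 mm high, on a fixed foot. Turns either way without stops about a vertical axis; rubs with about 0.22 N m (2 N at 115 mm out), so it stops within a few degrees when the push stops; no spring, no detents. Origin on the axis at the tray's underside, 26 mm above the bench; inner floor 6 mm higher. Axes turn with the tray.
- dividers: Aluminium insert fixed in the tray, turning with it: hub 52 mm in diameter and 5 upright radial plates like spokes, 4 mm thick, 46 mm high (tops 78 mm above the bench), 26 to 160 mm from the axis, at 36, 108, 180, 252 and 324 degrees from its x axis (counter-clockwise from above). Origin on the axis at the inner floor, 32 mm above the bench; axes parallel to the carousel's.
- empty_bay (a point): Point on the tray floor in the middle of the only empty compartment, on the carousel's x axis, 115 mm from the axis of turning; it turns with the tray. The other four compartments, at 72, 144, 216 and 288 degrees from it, hold one item each in any order, each within 10 mm of the same point of its compartment.
- red_jar: The wanted item: white plastic jar with a red screw lid, 47 mm in diameter, 52 mm high, loose on the tray floor, 0.1 kg. Origin at the centre of its underside, z up.
- blue_jar: Same jar with a blue lid, loose in another compartment. Origin at the centre of its underside, z up.
- tape_roll: Roll of yellow tape lying flat, 52 mm outside, 32 mm hole, 25 mm high, loose in another compartment. Origin at the centre of its underside, z up.
- disc_stack: Stack of reddish-brown sanding discs, 51 mm in diameter, 30 mm high, a single solid, loose in another compartment. Origin at the centre of its underside, z up.
- order_edge (a point): Middle of the top edge of the wall of the order tray that faces the carousel, 190 mm from the carousel's axis, 55 mm above the bench; x axis level, pointing from that axis straight into the order tray. The order tray is a fixed grey open box, 160 mm along x, 220 wide, 55 high. The jar is straight in front when on the line from the carousel's axis to this point, about 75 mm short of it.
Not all that is in view belongs to the job. Leave any pink or turquoise look-alike of the disc_stack alone.

How it is judged:
By the outcome, as a careful person would: the job done as asked, in the order asked, and still so for the second after the job is handed in, with the robot touching nothing.
It also fails if it takes over 45 s, if anything falls off the work surface, if the arm or the gripper's body presses on something with over 40 N, if the wrist force passes 120 N, or if a joint passes its speed limit or range.

## Robot

A 6-joint arm with a two-finger parallel gripper is mounted at the origin on the work surface. World frame = base frame: x ahead of the robot, y to its left, z up, the work surface at z = 0. Lengths are in m, angles in rad, forces in N, time in s.
With the tool pointing down it reaches from about 0.35 to 0.975 m from the base axis. Payload 4.9 kg.
Tool frame: the origin (TCP) lies midway between the tips of the shut fingers; the grasp point (between the pads) lies 19 mm behind it; z points along the fingers, y is the line along which they close (so a half turn about z gives the same grasp; the last joint's range is limited). The gripper opens to 85 mm and grips with 20 to 120 N. Pads are 22 mm wide; open, the fingers measure 114 mm over their backs; the gripper's body (76 mm by 85 mm) begins 54 mm behind the grasp point. The pads swing forward as they close: fully open they stand 13 mm farther back than shut.
Start: joints at [0.985, 0.053, 1.613, -0, 1.476, -0.119], TCP at [0.281, 0.558, 0.231] pointing down, gripper open.
Joint ranges: [-3.01, 3.01], [-1.01, 2.22], [0.06, 2.58], [-1.02, 4.17], [0.09, 2.62], [-3.14, 3.14]. Speed limits (rad/s): [2.57, 2.57, 3.14, 3.14, 3.14, 3.14].

## Interface

Orientations are given as a unit quaternion [w, x, y, z].
In Python, from plant import manip gives the robot as it stands.
- The arm moves only by the tool carry_out, never from a script. Its argument "moves" is a list of rows, each a list of 7 numbers: the opening, from 0 (shut) to 1 (fully open), then the shift along the tool's x, y, z normalised to -1 to 1, where 1 is 0.4 m, then the turn, a rotation vector about the tool's x, y, z normalised to -1 to 1, where 1 is 0.5 rad. In form: [[grip, dx, dy, dz, rx, ry, rz], ...]. A call has 1 to 8 rows; each row is the pose to reach, as a shift and turn from the pose commanded when the call began, along the tool's axes at that moment; what a row does not reach only later rows make up. A row lasts 1/12 s, in which the tool goes at most 41.7 mm and 7.16 degrees, less where a joint would pass 70% of its speed; a pose out of reach is approached as far as the arm can. A call with a number of a shift or a turn outside -1 to 1 is refused whole. A call with a gripper value outside its range is refused whole. The fingers move at their own pace and stop on an object; the grip force is fixed at half the most. Time passes only in rows, so rows that repeat a pose let the fingers close. It gives the time, the measured TCP pose, the force and the opening at its end, in the units of the state.
- manip.state(): the state, without advancing time (a new reading comes with each control period).
- manip.grab_frame(name): name is "scene" or "top"; returns the picture (384x512x3 uint8, red, green, blue); there is no depth.
- manip.camera_info(name): a dict with "intrinsics" (3x3 intrinsics, pixels), "distortion" ([k1, k2, p1, p2, k3] as OpenCV has them; the pictures are not rectified), "extrinsics" (4x4, takes a point from world to camera coordinates). Camera axes: x right, y down, z forward; pixel columns grow to the right and rows downward; lengths in m; the calibration is good to about 2 mm. A picture is of the moment at which its call begins. camera_info takes no time and is no camera call.
- manip.job_done(): hands the job in, once; it reports no verdict.
The state is a dict: "time": time; "joint_pos": joint angles; "joint_vel": joint speeds; "joint_efforts": joint torques, N m; "tool_pos": TCP position; "tool_rot": TCP orientation; "contact_force": force on the tool from outside, world axes, zero at the start; "ft_torque": the same for the moment, N m; "gripper_width": opening from 0.0 (shut) to 1.0 (fully open).
Only numpy, scipy, OpenCV 4.12 (cv2) and the standard library are available. Lean on these libraries where they do the work, as an engineer would, in place of code of your own. Each camera call takes 0.05 s, during which the arm holds its last target. There are 200 camera calls.

## Working session

There is one attempt and no reset: what is moved stays moved. The work goes in short steps, Python scripts to look and compute and a tool call to move; the robot and the scene stay as the last step left them, time stands still between calls to the robot, and variables do not carry over. Pictures are saved under pics/ and viewed, on a budget of 10 in all, crops included, one or two more only if the job needs it, and the job is handed in when it is done.

Besides the shell and the picture viewer there is one more tool, called as a command line: name --pt "numbers of a row" for each row, then --argument value for the rest. carry_out: Moves the arm, as the interface text tells. Scaled input: -1 to 1 covers 0.4 m each way for a shift and 0.5 rad each way for a turn. Its arguments: {"type":"object","properties":{"moves":{"type":"array"}},"required":["moves"]}

```bash
mkdir -p pics
python3 - <<'E'
from plant import manip
import cv2
for n in ("scene","top"):
    cv2.imwrite(f"pics/{n}0.png",manip.grab_frame(n)[:,:,::-1])
    c=manip.camera_info(n);print(n,c)
print(manip.state())
E
```

```text
scene {'intrinsics': array([[415.67529548,   0.        , 254.29562568],
       [  0.        , 415.67529548, 190.86403987],
       [  0.        ,   0.        ,   1.        ]]), 'distortion': array([-0.1038716,  0.       ,  0.       ,  0.       ,  0.       ]), 'extrinsics': array([[ 0.87059484,  0.49192272, -0.00875554, -0.52487302],
       [ 0.41368504, -0.74153258, -0.52819894, -0.24886805],
       [-0.26632558,  0.45622523, -0.84907551,  1.1003753 ],
       [ 0.        ,  0.        ,  0.        ,  1.        ]])}
top {'intrinsics': array([[403.67420393,   0.        , 258.5188489 ],
       [  0.        , 403.67420393, 191.32185049],
       [  0.        ,   0.        ,   1.        ]]), 'distortion': array([0.01184986, 0.        , 0.        , 0.        , 0.        ]), 'extrinsics': array([[ 6.18524681e-05, -9.99991495e-01,  4.12374787e-03,
        -5.76542412e-02],
       [-9.88010941e-01, -6.97750531e-04, -1.54382300e-01,
         6.09866535e-01],
       [ 1.54383864e-01, -4.06475909e-03, -9.88002581e-01,
         8.89015284e-01],
       [ 0.00000000e+00,  0.00000000e+00,  0.00000000e+00,
         1.00000000e+00]])}
{'time': 0.1, 'joint_pos': array([ 9.84978330e-01,  5.32755293e-02,  1.61416671e+00, -5.07466370e-06,
        1.47601396e+00, -1.18999361e-01]), 'joint_vel': array([ 3.15653691e-05, -4.58017009e-04, -3.90519919e-03, -4.72112536e-05,
        9.70642563e-04,  1.16050416e-03]), 'joint_efforts': array([ 3.31072542e-04, -3.94902992e+01, -3.71363211e+01, -7.95831147e-05,
        3.79213627e-03,  2.91288325e-05]), 'tool_pos': array([0.28096199, 0.55764786, 0.23018948]), 'tool_rot': array([-3.19239055e-04,  2.31295394e-01,  9.72883124e-01, -8.75379855e-04]), 'contact_force': array([ 0.19367459, -0.0367876 , -0.29543428]), 'ft_torque': array([-0.01722049,  0.01649373, -0.00615483]), 'gripper_width': 0.9994234562350437}
```

View pics/top0.png

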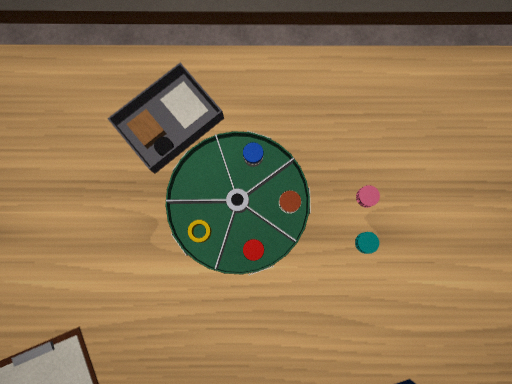

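View pics/scene0.png

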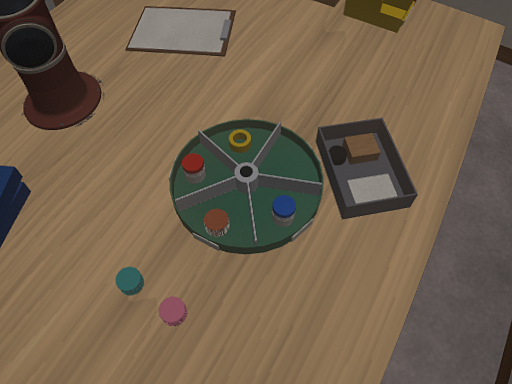

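The top view shows the carousel hub at about (237,199), the red jar at (253,250), and the order tray at upper left with its facing wall from (153,172) to (223,118). The empty bay faces the order tray. I'll enlarge this area.

```bash
cat > h.py <<'E'
import numpy as np, cv2
from plant import manip
def w(u,v,z,n="top"):
    c=manip.camera_info(n);E=c["extrinsics"]
    p=cv2.undistortPoints(np.array([[[u,v]]],float),c["intrinsics"],c["distortion"])[0,0]
    R,t=E[:3,:3],E[:3,3];o=-R.T@t;d=R.T@np.array([p[0],p[1],1])
    return (o+d*(z-o[2])/d[2])[:2]
def px(P,n="top"):
    c=manip.camera_info(n);E=c["extrinsics"]
    return cv2.projectPoints(np.array([P],float),cv2.Rodrigues(E[:3,:3])[0],E[:3,3],c["intrinsics"],c["distortion"])[0][0,0]
def crop(name,out,x0=105,y0=55,x1=315,y1=280,s=2.6,n="top"):
    im=cv2.imread(name)[y0:y1,x0:x1]
    cv2.imwrite(out,cv2.resize(im,None,fx=s,fy=s,interpolation=cv2.INTER_CUBIC))
E
python3 - <<'E'
from h import *
crop("pics/top0.png","pics/c0.png")
im=cv2.imread("pics/top0.png")
hsv=cv2.cvtColor(im,cv2.COLOR_BGR2HSV)
def cent(m):
    n,l,s,c=cv2.connectedComponentsWithStats(m.astype(np.uint8));i=1+np.argmax(s[1:,4]);return c[i],s[i]
H,S,V=cv2.split(hsv)
reg=np.zeros(H.shape,bool);reg[130:275,165:310]=1
red=((H<6)|(H>174))&(S>200)&(V>120)&reg
print("red",cent(red));c,_=cent(red);print(w(*c,.084))
g=(H>60)&(H<90)&(S>100)&reg
pts=np.argwhere(g)[:,::-1].astype(np.int32)
e=cv2.fitEllipse(cv2.convexHull(pts));print(e,w(*e[0],.06))
print("tray",w(153,172,.055),w(223,118,.055),"hub",w(237,199,.078))
E
```

```text
red (array([253.03488372, 249.55232558]), array([243, 239,  21,  22, 344], dtype=int32))
[ 0.47577382 -0.04533149]
((237.2742462158203, 202.26016235351562), (141.42311096191406, 143.44241333007812), 75.26948547363281) [ 0.58267488 -0.00896938]
tray [0.6537928  0.18677699] [0.7842551  0.02666675] hub [ 0.58770748 -0.00917638]
```

View pics/c0.png

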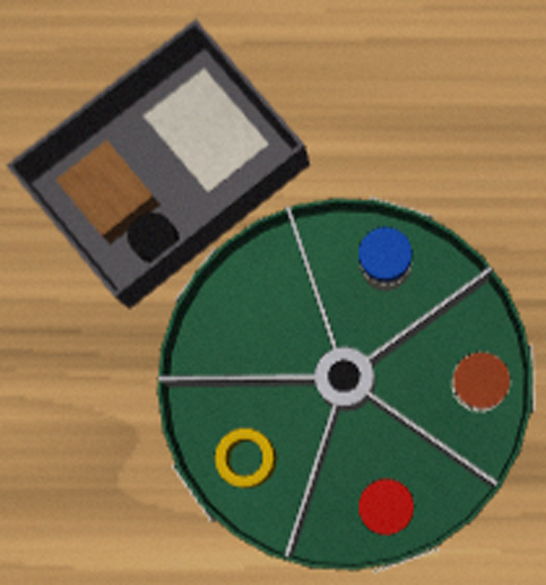

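Run:
```python
from h import *
f=lambda a,z:w(105+a[0]/2.6-.3,55+a[1]/2.6-.3,z)
C=f((344,376),.078);print("hub",C)
for p in [(161,379),(290,210),(489,270),(495,483),(289,556)]:
    d=f(p,.078)-C;print("div",np.hypot(*d),np.degrees(np.arctan2(d[1],d[0])))
A=f((120,293),.055);B=f((303,147),.055);print("edge",A,B,np.linalg.norm(A-B))
A2=f((11,165),.055);B2=f((196,22),.055);print("far",A2,B2,np.linalg.norm(A-A2))
for C in (C,np.array([.5827,-.009]),):
  M=(A+B)/2-C;print("mid",np.hypot(*M),np.degrees(np.arctan2(M[1],M[0])),"normal",np.degrees(np.arctan2(*(B-A)[::-1]))+90)
  r=np.array([.4758,-.0453])-C;print("red",np.hypot(*r),np.degrees(np.arctan2(r[1],r[0])))
```

```text
hub [ 0.58699589 -0.00919949]
div 0.1570384839751701 90.9800127368202
div 0.1554268199129011 18.291945793303885
div 0.1569037687535532 -53.390467062535485
div 0.15774865452836886 -125.38307999800307
div 0.15848023255162116 163.6020410433448
edge [0.66467696 0.19217382] [0.80094264 0.0310647 ] 0.21100825861929284
far [0.78318099 0.29557734] [0.92183833 0.13204683] 0.15727521931951285
mid 0.18936437153819066 39.64452566259196 normal 40.22445800860252
red 0.11690925225501338 -162.01362066241953
mid 0.19256676111592602 38.7832763718636 normal 40.22445800860252
red 0.11289508403823437 -161.2440697758844
```

carry_out --pt "0 -0.68 -0.32 0 0 0 -0.934" --pt "0 -0.68 -0.32 0 0 0 -0.934" --pt "0 -0.68 -0.32 0 0 0 -0.934" --pt "0 -0.68 -0.32 0 0 0 -0.934" --pt "0 -0.68 -0.32 0 0 0 -0.934" --pt "0 -0.68 -0.32 0 0 0 -0.934" --pt "0 -0.68 -0.32 0 0 0 -0.934" --pt "0 -0.68 -0.32 0 0 0 -0.934"

```text
time: 0.77
tool_pos: [0.4688, 0.3175, 0.2308]
tool_rot: [0.0, 0.002, 1.0, -0.001]
contact_force: [-0.7, 0.3, -0.2]
gripper_width: 0.001
```

carry_out --pt "0 -0.46 -0.58 0 0 0 0" --pt "0 -0.46 -0.58 0 0 0 0" --pt "0 -0.46 -0.58 0 0 0 0" --pt "0 -0.46 -0.58 0 0 0 0" --pt "0 -0.46 -0.58 0 0 0 0" --pt "0 -0.46 -0.58 0 0 0 0" --pt "0 -0.46 -0.58 0 0 0 0" --pt "0 -0.46 -0.58 0 0 0 0"

```text
time: 1.43
tool_pos: [0.6532, 0.0838, 0.2302]
tool_rot: [0.0, 0.003, 1.0, -0.001]
contact_force: [0.3, 0.5, -0.7]
gripper_width: -0.001
```

carry_out --pt "0 0 0 0.1 0 0 0" --pt "0 0 0 0.2 0 0 0" --pt "0 0 0 0.28 0 0 0" --pt "0 0 0 0.34 0 0 0" --pt "0 0 0 0.38 0 0 0" --pt "0 0 0 0.42 0 0 0" --pt "0 0 0 0.442 0 0 0" --pt "0 0 0 0.442 0 0 0"

```text
time: 2.1
tool_pos: [0.6482, 0.0896, 0.0512]
tool_rot: [-0.003, -0.0, 1.0, -0.0]
contact_force: [-0.5, 0.6, -1.8]
gripper_width: -0.0
```

Run:
```python
import math
# cumulative shifts (tool axes, /0.4) for arc calls; starting angle 55, each call 8 rows
C=(.5865,-.0092);R=.115
def arc(a0,a1,n=8):
    for k in range(1,n+1):
        a=a0+(a1-a0)*k/n
        print([0,round(-R*(math.cos(math.radians(a))-math.cos(math.radians(a0)))/.4,3),round(R*(math.sin(math.radians(a))-math.sin(math.radians(a0)))/.4,3)],end=" ")
    print(a0,a1)
a=55
while a>-115: arc(a,a-20);a-=20
```

```text
[0, -0.01, -0.007] [0, -0.02, -0.015] [0, -0.029, -0.024] [0, -0.038, -0.032] [0, -0.047, -0.041] [0, -0.055, -0.051] [0, -0.063, -0.06] [0, -0.071, -0.071] 55 35
[0, -0.007, -0.01] [0, -0.013, -0.021] [0, -0.02, -0.032] [0, -0.025, -0.043] [0, -0.03, -0.055] [0, -0.035, -0.067] [0, -0.039, -0.078] [0, -0.042, -0.09] 35 15
[0, -0.003, -0.012] [0, -0.005, -0.024] [0, -0.007, -0.037] [0, -0.009, -0.049] [0, -0.01, -0.062] [0, -0.01, -0.074] [0, -0.01, -0.087] [0, -0.009, -0.099] 15 -5
[0, 0.001, -0.012] [0, 0.003, -0.025] [0, 0.006, -0.037] [0, 0.009, -0.049] [0, 0.012, -0.061] [0, 0.016, -0.073] [0, 0.021, -0.085] [0, 0.026, -0.096] -5 -25
[0, 0.006, -0.011] [0, 0.012, -0.022] [0, 0.018, -0.033] [0, 0.025, -0.043] [0, 0.032, -0.054] [0, 0.04, -0.063] [0, 0.049, -0.073] [0, 0.057, -0.082] -25 -45
[0, 0.009, -0.009] [0, 0.018, -0.017] [0, 0.028, -0.025] [0, 0.038, -0.032] [0, 0.049, -0.039] [0, 0.06, -0.046] [0, 0.071, -0.052] [0, 0.082, -0.057] -45 -65
[0, 0.011, -0.005] [0, 0.023, -0.01] [0, 0.035, -0.014] [0, 0.047, -0.017] [0, 0.059, -0.02] [0, 0.072, -0.023] [0, 0.084, -0.024] [0, 0.096, -0.026] -65 -85
[0, 0.013, -0.001] [0, 0.025, -0.001] [0, 0.038, -0.001] [0, 0.05, 0.0] [0, 0.063, 0.001] [0, 0.075, 0.003] [0, 0.087, 0.006] [0, 0.099, 0.009] -85 -105
[0, 0.012, 0.004] [0, 0.024, 0.008] [0, 0.036, 0.012] [0, 0.047, 0.017] [0, 0.058, 0.023] [0, 0.069, 0.029] [0, 0.08, 0.035] [0, 0.09, 0.042] -105 -125
```

carry_out --pt "0 -0.01 -0.007 0 0 0 0" --pt "0 -0.02 -0.015 0 0 0 0" --pt "0 -0.029 -0.024 0 0 0 0" --pt "0 -0.038 -0.032 0 0 0 0" --pt "0 -0.047 -0.041 0 0 0 0" --pt "0 -0.055 -0.051 0 0 0 0" --pt "0 -0.063 -0.06 0 0 0 0" --pt "0 -0.071 -0.071 0 0 0 0"

```text
time: 2.77
tool_pos: [0.6794, 0.0606, 0.0546]
tool_rot: [0.0, -0.0, 1.0, 0.0]
contact_force: [0.2, -0.3, -0.6]
gripper_width: 0.002
```

carry_out --pt "0 -0.007 -0.01 0 0 0 0" --pt "0 -0.013 -0.021 0 0 0 0" --pt "0 -0.02 -0.032 0 0 0 0" --pt "0 -0.025 -0.043 0 0 0 0" --pt "0 -0.03 -0.055 0 0 0 0" --pt "0 -0.035 -0.067 0 0 0 0" --pt "0 -0.039 -0.078 0 0 0 0" --pt "0 -0.042 -0.09 0 0 0 0"

```text
time: 3.43
tool_pos: [0.6956, 0.0248, 0.0542]
tool_rot: [-0.0, -0.0, 1.0, 0.0]
contact_force: [-1.4, 2.0, 0.2]
gripper_width: -0.001
```

carry_out --pt "0 -0.003 -0.012 0 0 0 0" --pt "0 -0.005 -0.024 0 0 0 0" --pt "0 -0.007 -0.037 0 0 0 0" --pt "0 -0.009 -0.049 0 0 0 0" --pt "0 -0.01 -0.062 0 0 0 0" --pt "0 -0.01 -0.074 0 0 0 0" --pt "0 -0.01 -0.087 0 0 0 0" --pt "0 -0.009 -0.099 0 0 0 0"

```text
time: 4.1
tool_pos: [0.6995, -0.0151, 0.0545]
tool_rot: [0.0, -0.0, 1.0, -0.0]
contact_force: [-1.1, 2.3, -0.3]
gripper_width: -0.001
```

carry_out --pt "0 0.001 -0.012 0 0 0 0" --pt "0 0.003 -0.025 0 0 0 0" --pt "0 0.006 -0.037 0 0 0 0" --pt "0 0.009 -0.049 0 0 0 0" --pt "0 0.012 -0.061 0 0 0 0" --pt "0 0.016 -0.073 0 0 0 0" --pt "0 0.021 -0.085 0 0 0 0" --pt "0 0.026 -0.096 0 0 0 0"

```text
time: 4.77
tool_pos: [0.689, -0.0535, 0.0546]
tool_rot: [0.0, -0.0, 1.0, -0.0]
contact_force: [0.4, 2.4, -0.1]
gripper_width: -0.005
```

Run:
```python
from h import *
cv2.imwrite("pics/t1.png",manip.grab_frame("top")[:,:,::-1])
crop("pics/t1.png","pics/c1.png")
```

```text
(no output)
```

View pics/c1.png

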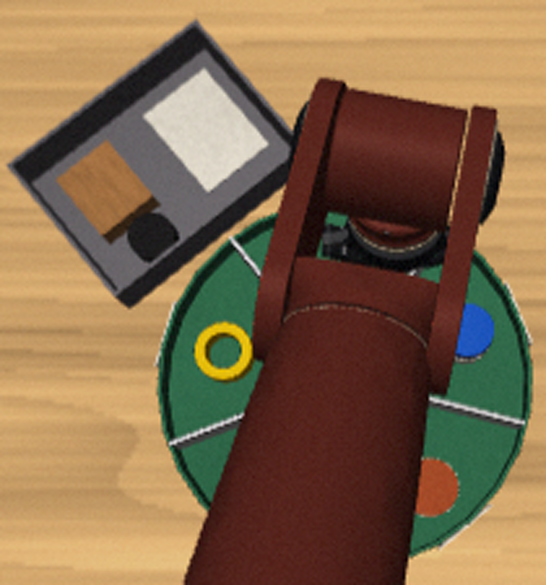

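The arm hides part of the tray. The tape roll at (223,351), blue jar at (475,332) and disc stack at (435,487) are all in place, and the tray has turned about 50° clockwise. I'll keep pushing.

carry_out --pt "0 0.006 -0.011 0 0 0 0" --pt "0 0.012 -0.022 0 0 0 0" --pt "0 0.018 -0.033 0 0 0 0" --pt "0 0.025 -0.043 0 0 0 0" --pt "0 0.032 -0.054 0 0 0 0" --pt "0 0.04 -0.063 0 0 0 0" --pt "0 0.049 -0.073 0 0 0 0" --pt "0 0.057 -0.082 0 0 0 0"

```text
time: 5.48
tool_pos: [0.6659, -0.0862, 0.0545]
tool_rot: [0.0, -0.0, 1.0, -0.0]
contact_force: [1.5, 1.9, -0.6]
gripper_width: 0.001
```

carry_out --pt "0 0.009 -0.009 0 0 0 0" --pt "0 0.018 -0.017 0 0 0 0" --pt "0 0.028 -0.025 0 0 0 0" --pt "0 0.038 -0.032 0 0 0 0" --pt "0 0.049 -0.039 0 0 0 0" --pt "0 0.06 -0.046 0 0 0 0" --pt "0 0.071 -0.052 0 0 0 0" --pt "0 0.082 -0.057 0 0 0 0"

```text
time: 6.15
tool_pos: [0.6331, -0.1089, 0.0546]
tool_rot: [0.0, -0.0, 1.0, -0.0]
contact_force: [1.8, 1.9, -0.5]
gripper_width: 0.0
```

carry_out --pt "0 0.011 -0.005 0 0 0 0" --pt "0 0.023 -0.01 0 0 0 0" --pt "0 0.035 -0.014 0 0 0 0" --pt "0 0.047 -0.017 0 0 0 0" --pt "0 0.059 -0.02 0 0 0 0" --pt "0 0.072 -0.023 0 0 0 0" --pt "0 0.084 -0.024 0 0 0 0" --pt "0 0.096 -0.026 0 0 0 0"

```text
time: 6.82
tool_pos: [0.5948, -0.119, 0.0547]
tool_rot: [0.0, -0.0, 1.0, -0.0]
contact_force: [2.6, 2.5, -0.1]
gripper_width: 0.004
```

carry_out --pt "0 0.013 -0.001 0 0 0 0" --pt "0 0.025 -0.001 0 0 0 0" --pt "0 0.038 -0.001 0 0 0 0" --pt "0 0.05 0.0 0 0 0 0" --pt "0 0.063 0.001 0 0 0 0" --pt "0 0.075 0.003 0 0 0 0" --pt "0 0.087 0.006 0 0 0 0" --pt "0 0.099 0.009 0 0 0 0"

```text
time: 7.48
tool_pos: [0.5551, -0.1154, 0.0546]
tool_rot: [0.0, -0.0, 1.0, -0.0]
contact_force: [2.0, 1.2, 0.4]
gripper_width: -0.001
```

Run:
```python
from h import *
cv2.imwrite("pics/t2.png",manip.grab_frame("top")[:,:,::-1])
crop("pics/t2.png","pics/c2.png")
```

```text
(no output)
```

View pics/c2.png

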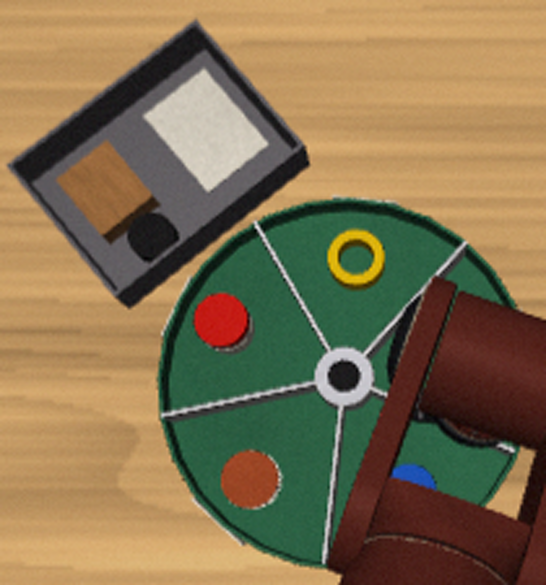

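The red jar is at (221,320), the tape roll at (355,257), and the dividers end at (257,223), (466,244) and (162,414). I'll measure the remaining angle.

```bash
cat >> h.py <<'E'
C=np.array([.5866,-.0092])
def redang(name):
    im=cv2.imread(name);H,S,V=cv2.split(cv2.cvtColor(im,cv2.COLOR_BGR2HSV))
    m=((H<6)|(H>174))&(S>200)&(V>120);m[:130]=0;m[275:]=0;m[:,:165]=0;m[:,310:]=0
    n,l,s,c=cv2.connectedComponentsWithStats(m.astype(np.uint8));i=1+np.argmax(s[1:,4])
    p=w(*c[i],.084);d=p-C;return c[i],s[i],p,np.hypot(*d),np.degrees(np.arctan2(d[1],d[0]))
def ang(p,z=.078):
    d=w(105+p[0]/2.6-.3,55+p[1]/2.6-.3,z)-C;return np.hypot(*d),np.degrees(np.arctan2(d[1],d[0]))
E
python3 - <<'E'
from h import *
print(redang("pics/t2.png"))
for p in [(162,414),(257,223),(466,244),(326,563)]:print(ang(p))
t=manip.state();d=t["tool_pos"][:2]-C;print(np.degrees(np.arctan2(d[1],d[0])),np.hypot(*d))
import math
def arc(a0,a1,n=8,R=.115):
    for k in range(1,n+1):
        a=a0+(a1-a0)*k/n
        print([round(-R*(math.cos(math.radians(a))-math.cos(math.radians(a0)))/.4,3),round(R*(math.sin(math.radians(a))-math.sin(math.radians(a0)))/.4,3)],end=" ")
    print(a0,a1)
arc(-105,-123)
# order tray, independent check in the scene camera: predicted corners
for s in(1,-1):
    u=np.radians(40);e=C+.19*np.array([np.cos(u),np.sin(u)])+s*.11*np.array([-np.sin(u),np.cos(u)])
    print("top px",px([*e,.055]),"scene px",px([*e,.055],"scene"))
crop("pics/scene0.png","pics/c3.png",160,100,430,260,2.9)
E
```

```text
(array([189.41324921, 177.5488959 ]), array([180, 168,  20,  20, 317], dtype=int32), array([0.63526904, 0.09738268]), np.float64(0.11716886859322813), np.float64(65.4570522209097))
(np.float64(0.15845301832774816), np.float64(101.8117712976299))
(np.float64(0.15666293568760092), np.float64(29.68733938859979))
(np.float64(0.15816543989406204), np.float64(-42.11252943149096))
(np.float64(0.1579975520392492), np.float64(175.0181909311835))
-107.17673563635279 0.11084541105590118
[0.011, 0.003] [0.022, 0.007] [0.032, 0.011] [0.043, 0.015] [0.053, 0.02] [0.063, 0.025] [0.073, 0.031] [0.082, 0.037] -105 -123
top px [148.62337225 168.75656251] scene px [317.35516863 126.51384465]
top px [222.26154394 110.46814884] scene px [345.3002715 206.8409688]
```

View pics/c3.png

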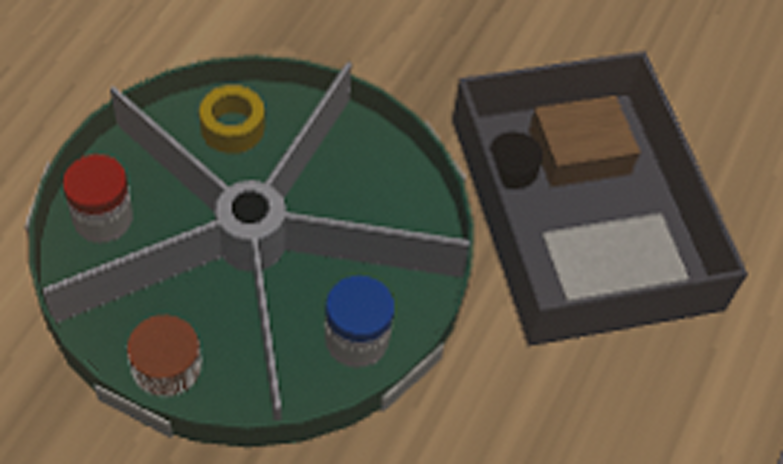

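The scene view agrees with the order line at about 40°: wall corners read at (456,81) and (527,313) against predicted (456,77) and (537,310). The red jar is at 65.5°, so about 25° remain.

carry_out --pt "0 0.011 0.003 0 0 0 0" --pt "0 0.022 0.007 0 0 0 0" --pt "0 0.032 0.011 0 0 0 0" --pt "0 0.043 0.015 0 0 0 0" --pt "0 0.053 0.02 0 0 0 0" --pt "0 0.063 0.025 0 0 0 0" --pt "0 0.073 0.031 0 0 0 0" --pt "0 0.082 0.037 0 0 0 0"

```text
time: 8.2
tool_pos: [0.5223, -0.1004, 0.0546]
tool_rot: [0.0, -0.0, 1.0, -0.0]
contact_force: [3.1, -0.5, -0.0]
gripper_width: 0.002
```

Run:
```python
from h import *
cv2.imwrite("pics/t3.png",manip.grab_frame("top")[:,:,::-1])
print(redang("pics/t3.png"))
A,B=w(317.2,127.9,.055,"scene"),w(341.7,207.9,.055,"scene")
print(A,B,np.linalg.norm(A-B),np.degrees(np.arctan2(*(B-A)[::-1]))+90)
h=w(160+251/2.9,100+209/2.9,.078,"scene");print("hub",h); M=(A+B)/2-h;print(np.hypot(*M),np.degrees(np.arctan2(M[1],M[0])))
t=manip.state()["tool_pos"];print(t)
import math
def arc(a0,a1,n=4,R=.115):
    for k in range(1,n+1):
        a=a0+(a1-a0)*k/n
        print([round(-R*(math.cos(math.radians(a))-math.cos(math.radians(a0)))/.4,3),round(R*(math.sin(math.radians(a))-math.sin(math.radians(a0)))/.4,3)],end=" ")
    print(a0,a1)
arc(-123,-128,8);arc(-123,-131,8)
```

```text
(array([199.57605178, 163.37864078]), array([190, 154,  20,  20, 309], dtype=int32), array([0.66774143, 0.07539295]), np.float64(0.11721731513416181), np.float64(46.19304447460937))
[0.66289847 0.19315271] [0.79731047 0.02271232] 0.21706337515473798 38.25987308296849
hub [ 0.58996115 -0.00880044]
0.18239170617788011 39.79274624356371
[ 0.52130447 -0.09995712  0.05427707]
[0.003, 0.002] [0.005, 0.003] [0.008, 0.005] [0.01, 0.007] [0.013, 0.009] [0.015, 0.011] [0.018, 0.013] [0.02, 0.015] -123 -128
[0.004, 0.003] [0.008, 0.006] [0.012, 0.009] [0.016, 0.012] [0.02, 0.015] [0.024, 0.018] [0.028, 0.021] [0.032, 0.024] -123 -131
```

carry_out --pt "0 0.003 0.002 0 0 0 0" --pt "0 0.005 0.003 0 0 0 0" --pt "0 0.008 0.005 0 0 0 0" --pt "0 0.01 0.007 0 0 0 0" --pt "0 0.013 0.009 0 0 0 0" --pt "0 0.015 0.011 0 0 0 0" --pt "0 0.018 0.013 0 0 0 0" --pt "0 0.02 0.015 0 0 0 0"

```text
time: 8.92
tool_pos: [0.5146, -0.0945, 0.0545]
tool_rot: [0.0, -0.0, 1.0, 0.0]
contact_force: [2.1, -0.4, -1.4]
gripper_width: -0.001
```

Run:
```python
from h import *
cv2.imwrite("pics/t4.png",manip.grab_frame("top")[:,:,::-1])
print(redang("pics/t4.png"))
```

```text
(array([202.8496732 , 160.21568627]), array([193, 151,  20,  20, 306], dtype=int32), array([0.67504271, 0.06818676]), np.float64(0.11751945750833191), np.float64(41.1857001455191))
```

carry_out --pt "0 0.002 0.001 0 0 0 0" --pt "0 0.004 0.003 0 0 0 0" --pt "0 0.005 0.004 0 0 0 0" --pt "0 0.006 0.004 0 0 0 0" --pt "0 0.006 0.004 0 0 0 0"

```text
time: 9.38
tool_pos: [0.5123, -0.093, 0.0546]
tool_rot: [0.0, -0.0, 1.0, -0.0]
contact_force: [1.8, -0.1, 0.5]
gripper_width: -0.002
```

Run:
```python
from h import *
cv2.imwrite("pics/t5.png",manip.grab_frame("top")[:,:,::-1])
print(redang("pics/t5.png"))
```

```text
(array([204.07443366, 159.46278317]), array([194, 150,  21,  20, 309], dtype=int32), array([0.67678473, 0.06546534]), np.float64(0.11708201628865268), np.float64(39.621884075848975))
```

Now at 39.6°. I'll back off the divider, then lift and move away.

carry_out --pt "0 -0.01 -0.008 0 0 0 0" --pt "0 -0.025 -0.02 0 0 0 0" --pt "0 -0.04 -0.03 0 0 0 0" --pt "0 -0.04 -0.03 -0.05 0 0 0" --pt "0 -0.04 -0.03 -0.15 0 0 0" --pt "0 -0.04 -0.03 -0.25 0 0 0" --pt "0 -0.04 -0.03 -0.35 0 0 0" --pt "0 -0.04 -0.03 -0.4 0 0 0"

```text
time: 10.1
tool_pos: [0.5305, -0.1061, 0.2205]
tool_rot: [0.003, 0.0, 1.0, -0.001]
contact_force: [1.3, -0.6, 0.8]
gripper_width: -0.004
```

carry_out --pt "0 0 -0.1 0 0 0 0" --pt "0 0 -0.2 0 0 0 0" --pt "0 0 -0.3 0 0 0 0" --pt "0 0 -0.4 0 0 0 0" --pt "0 0 -0.5 0 0 0 0" --pt "0 0 -0.6 0 0 0 0" --pt "0 0 -0.65 0 0 0 0" --pt "0 0 -0.65 0 0 0 0"

```text
time: 10.77
tool_pos: [0.5275, -0.3697, 0.2137]
tool_rot: [-0.001, 0.002, 1.0, -0.0]
contact_force: [0.3, 0.1, -0.5]
gripper_width: 0.004
```

Run:
```python
from h import *
cv2.imwrite("pics/t6.png",manip.grab_frame("top")[:,:,::-1])
print(redang("pics/t6.png"))
crop("pics/t6.png","pics/c6.png")
cv2.imwrite("pics/s6.png",manip.grab_frame("scene")[:,:,::-1])
crop("pics/s6.png","pics/cs6.png",160,100,430,260,2.9)
```

```text
(array([203.94462541, 159.46905537]), array([194, 150,  20,  20, 307], dtype=int32), array([0.67676986, 0.06575736]), np.float64(0.11725702959551929), np.float64(39.73643013884265))
```

View pics/c6.png

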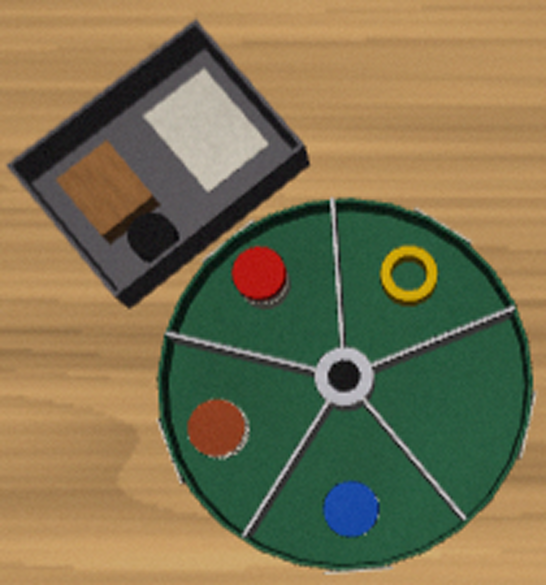

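View pics/cs6.png

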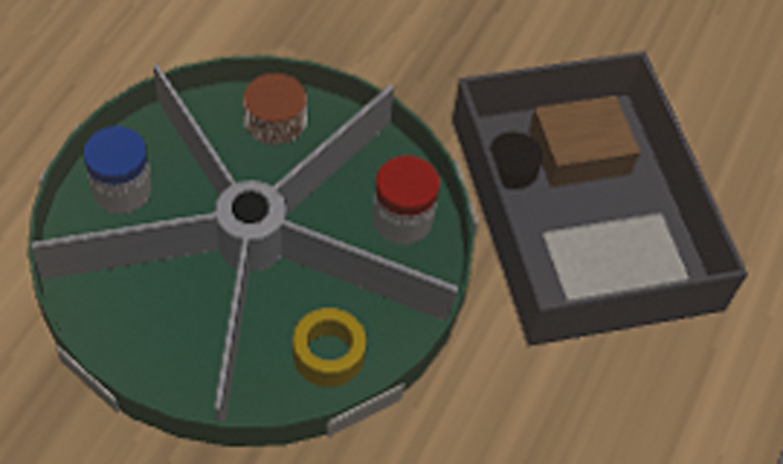

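Both views show the red jar straight in front of the order tray, at (259,273) in the top crop and (407,185) in the scene crop. Everything is upright and nothing is touching the carousel.

```bash
python3 -c "
from plant import manip
print(manip.job_done())"
```

```text
the job is handed in; nothing more can be done
None
```

I turned the carousel about 158° clockwise until the red-lid jar stood in front of the order tray, and handed the job in. I pushed with the shut fingertips from inside the empty bay against one divider. The measured force stayed under about 4 N. I then backed off the divider, lifted the arm and moved it away.

- **Alignment:** the last top picture puts the red jar at 39.7° around the axis. The line to the order tray came out at 39.6° and 39.8° from the two cameras, using the midpoint of its wall. The wall's own direction read 40.2° (top) and 38.3° (scene), so that line is only sure to about 1°.
- **Standing still:** the jar's angle read 39.6° before I backed off and 39.7° after, which is within measuring noise.
- **Goods:** the pictures show all four items upright in their compartments.
- **Time:** the arm finished at about 11 s of the 45 s allowed.

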